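Stamp a blood agar dish on the multipoint inoculator

TASK

Stamp the red blood agar dish on the inoculator: set the dish down flat (do not drop it) between the four pegs of the shuttle, let go of it, and push the shuttle by its black tab fully home under the pins. Only then swing the spring-return cam lever by its red handle up to the cam's highest lift, where the lever stands upright and the agar carries the pins, and finish still gripping the handle and holding it there. Leave the pale dish, the lid, the wash bottle and the tube rack where they are.

Things in the scene. Friction and masses are not known exactly. Their poses are not given: they have to be found in the camera images.
- inoculator: Fixed grey bench machine. Origin on the bench below the centre of the pin head; x level, front to rear (the way the shuttle goes in), y to the left, z up. Base x -170 to +65, y +-68, 18 mm high. Bridge over the pin head x +-32, y +-63 mm, top 154 mm, collars on it to 167. The lift table with the shuttle runs between the columns and sticks out to the front. Lever on the right (-y).
- nest (a point): Centre of the dish seat, on the top face of the shuttle's deck, 88 mm above the bench (lever down); axes as the inoculator's. The dish stands between four chamfered steel pegs, 8 mm across, 7 mm high, at x, y = +-25.5 mm, with 2 mm play all round; the +-x and +-y sides are free for fingers. Deck: x -82 to +40, y +-38 mm.
- shuttle_tab (a point): Black upright flat-sided tab on the front of the shuttle's deck, 69 mm in front of the nest (-x): 26 mm long along x, 14 mm thick along y, its top 28 mm above the deck. This point is its centre, 19 mm above the deck. It can be pinched from above on its flat sides or pushed on its front end.
- shuttle (a joint): Travel of the shuttle along the inoculator's x in m: 0 = fully out to the front, 0.11 = fully home at its stop, nest under the pin head. Sliding friction about 2 N; it stays where it is left. The dish rim passes 3 mm below the pins.
- lever (a joint): Cam lever angle in rad about a level shaft along the inoculator's y at x = 0, z = 55 mm of its frame. 0 = down: level, pointing to the front (-x); grows as the handle swings up and over to +x; 1.571 = upright, highest lift; stop at 2.2, where the lift falls again. The table rises 12.5 mm x sin(angle). A spring returns it to 0 unless held (1.5 N at the handle when down, 4 N upright).
- lever_handle: Red round grip of the lever, 15 mm across, 72 mm long, lying along the inoculator's y; origin at its centre, 120 mm from the shaft axis, 122 mm right (-y) of the machine's middle. Lever down: x = -120, z = 55 mm of the inoculator's frame; upright: x = 0, z = 175. It revolves freely on its spindle, so it can be pinched from above and led along the arc with the gripper kept pointing down.
- pin_head (a joint): Rise of the floating pin head in m: 0 = hanging free, pin tips 104 mm above the bench; the lifted agar carries it up, by about 0.003 with a seated dish at the cam's highest point. 19 thin steel pins within a 43 mm circle; head 0.2 kg.
- blood_dish: Open clear round dish with dark red set agar, 60 mm in diameter, 13 mm high, wall 2 mm, agar surface 6.5 mm above its underside, about 30 g. Origin at the centre of its underside, z up. It starts on the bench.
- plain_dish: Bystander: the same kind of dish with pale yellow agar, on the bench; the two may have changed places. Origin at the centre of its underside.
- dish_lid: Bystander: clear dish lid, 64 mm in diameter, 8 mm high, on the bench. Origin at the centre of its underside.
- wash_bottle: Bystander: white wash bottle with red cap, 68 mm in diameter, about 195 mm high. Origin at the centre of its underside.
- tube_rack: Bystander: blue tube rack with capped tubes, 60 x 160 mm, 88 mm high. Origin at the centre of its underside.
There are look-alikes about, which are no part of the job. What is shaped like the blood_dish but orange or turquoise is not meant.

How it is judged:
By the outcome, as a careful person would: the job done as asked, in the order asked, and still so for the second after the job is handed in, while the arm keeps its last pose, push and grip.
It also fails if it takes over 67 s, if anything falls off the work surface, if the arm or the gripper's body presses on something with over 40 N, if the wrist force passes 120 N, or if a joint passes its speed limit or range.

ROBOT

A 7-joint arm with a two-finger parallel gripper is mounted at the origin on the work surface. World frame = base frame: x ahead of the robot, y to its left, z up, the work surface at z = 0. Lengths are in mm, angles in rad, forces in N, time in s.
With the tool pointing down it reaches from about 400 to 875 mm from the base axis. Payload 4.4 kg.
Tool frame: the origin (TCP) lies midway between the tips of the shut fingers; the grasp point (between the pads) lies ctrl.grip_depth behind it (ctrl.grip_depth is the distance from the TCP to the grasp point, in mm); z points along the fingers, y is the line along which they close (so a half turn about z gives the same grasp; the last joint's range is limited). The gripper opens to 85 mm and grips with 20 to 120 N. Pads are 22 mm wide; open, the fingers measure 114 mm over their backs; the gripper's body (76 mm by 85 mm) begins 54 mm behind the grasp point. The pads swing forward as they close: fully open they stand 13 mm farther back than shut.
Start: joints at [-1.321, 0.628, 0.038, 1.517, -0.027, 0.996, -0.02], TCP at [201.851, 617.879, 231.313] pointing down, gripper open.
Joint ranges: [-3.06, 3.06], [-0.37, 2.12], [-1.25, 1.32], [0.18, 2.47], [-1.1, 4.24], [0.23, 1.98], [-2.94, 2.94]. Speed limits (rad/s): [2.57, 2.57, 3.14, 3.14, 3.14, 3.14, 3.14].

INTERFACE

Orientations are given as [roll, pitch, yaw] about the fixed x, y, z axes, in that order (R = Rz(yaw) Ry(pitch) Rx(roll)).
In Python, from cell import ctrl gives the robot as it stands.
- The arm moves only by the tool carry_out, never from a script. Its argument "deltas" is one flat list of numbers, 7 for each row, row after row: the turn, a rotation vector about the tool's x, y, z in degrees, then the shift along the tool's x, y, z in m, then the closure, from -1 (fully open) to 1 (shut). In form: [wx, wy, wz, dx, dy, dz, claw, wx, wy, wz, dx, dy, dz, claw, ...]. A call has 1 to 12 rows; each row shifts and turns the commanded pose from where the row before left it, along the tool's axes as they then stand; what a row does not reach is not made up. A row lasts 1/8 s, in which the tool goes at most 62.5 mm and 10.7 degrees, less where a joint would pass 70% of its speed; a pose out of reach is approached as far as the arm can. A call with a gripper value outside its range is refused whole. The fingers move at their own pace and stop on an object; the grip force is fixed at half the most. Time passes only in rows, so rows that do not move let the fingers close. It gives the time, the measured TCP pose, the force, the opening and the grip force at its end, in the units of the state.
- ctrl.read_state(): the state, without advancing time (a new reading comes with each control period).
- ctrl.get_image(name): name is "scene" or "top"; returns the picture (384x512x3 uint8, red, green, blue); there is no depth.
- ctrl.calibration(name): a dict with "mtx" (3x3 intrinsics, pixels), "distortion" ([k1, k2, p1, p2, k3] as OpenCV has them; the pictures are not rectified), "R" (3x3) and "t" (3): a world point X has camera coordinates R X + t. Camera axes: x right, y down, z forward; pixel columns grow to the right and rows downward; lengths in mm; the calibration is good to about 2 mm. A picture is of the moment at which its call begins. calibration takes no time and is no camera call.
- ctrl.finish_job(): hands the job in; it is judged then, once.
The state is a dict: "clock": time; "qpos": joint angles; "qd": joint speeds; "tau": joint torques, N m; "eef_pos": TCP position; "tool_rot": TCP orientation; "force": force on the tool from outside, world axes, zero at the start; "torque": the same for the moment, N m; "width": finger opening in mm; "gripper_force": force on a finger pad.
Only numpy, scipy, OpenCV 4.12 (cv2) and the standard library are available. Lean on these libraries where they do the work, as an engineer would, in place of code of your own. Each camera call takes 0.05 s, during which the arm holds its last target. There are 200 camera calls.

## Working session

There is one attempt and no reset: what is moved stays moved. The work goes in short steps, Python scripts to look and compute and a tool call to move; the robot and the scene stay as the last step left them, time stands still between calls to the robot, and variables do not carry over. Pictures are saved under pics/ and viewed, at most 10 in all, crops included, and the job is handed in when it is done.

Besides the shell and the picture viewer there is one more tool, called after "Request:" as name(argument=value, ...) on one line, values as JSON. carry_out: Moves the arm, as the interface text tells. Its arguments: {"type":"object","properties":{"deltas":{"type":"array"}},"required":["deltas"]}

```bash
mkdir -p pics; python3 - <<'E'
from cell import ctrl
import cv2,numpy as np
for n in("scene","top"):
    im=ctrl.get_image(n); cv2.imwrite(f"pics/{n}0.png",cv2.resize(im[:,:,::-1],(800,600),interpolation=cv2.INTER_CUBIC))
    c=ctrl.calibration(n); print(n,np.round(c["mtx"],1).tolist(),c["distortion"],np.round(c["R"],3).tolist(),c["t"])
print(ctrl.read_state(), ctrl.grip_depth)
E
```

```text
scene [[483.9, 0.0, 250.9], [0.0, 483.9, 187.7], [0.0, 0.0, 1.0]] [0.03544521 0.         0.         0.         0.        ] [[0.713, 0.701, -0.01], [0.55, -0.568, -0.613], [-0.435, 0.432, -0.79]] [-366.63909487 -192.63705896 1744.20029081]
top [[379.0, 0.0, 249.6], [0.0, 379.0, 188.8], [0.0, 0.0, 1.0]] [-0.08120875  0.          0.          0.          0.        ] [[0.056, -0.998, 0.006], [-0.973, -0.056, -0.226], [0.226, 0.007, -0.974]] [ -17.33848751  499.49499825 1092.68667825]
{'clock': 0.1, 'qpos': array([-1.32081033,  0.62930124,  0.03844187,  1.51826739, -0.0270294 ,
        0.99628336, -0.02001023]), 'qd': array([ 0.00150368, -0.0013288 , -0.00081525, -0.00271237,  0.00100045,
        0.00137752, -0.00029776]), 'tau': array([ 2.61329034e-03, -5.64538300e+01,  1.23037174e+00, -1.93975818e+01,
        1.13054953e-02,  5.40507637e-03, -8.10404202e-06]), 'eef_pos': array([201.65396885, 617.33998682, 230.4503211 ]), 'tool_rot': array([-3.13985081e+00, -6.27132172e-06,  2.82578277e+00]), 'force': array([-0.10381929, -0.10686076,  0.23753187]), 'torque': array([0.00518608, 0.01238849, 0.02014294]), 'gripper_force': 0.0, 'width': 85.79137344381823} 18.700000000000003
```

View pics/scene0.png

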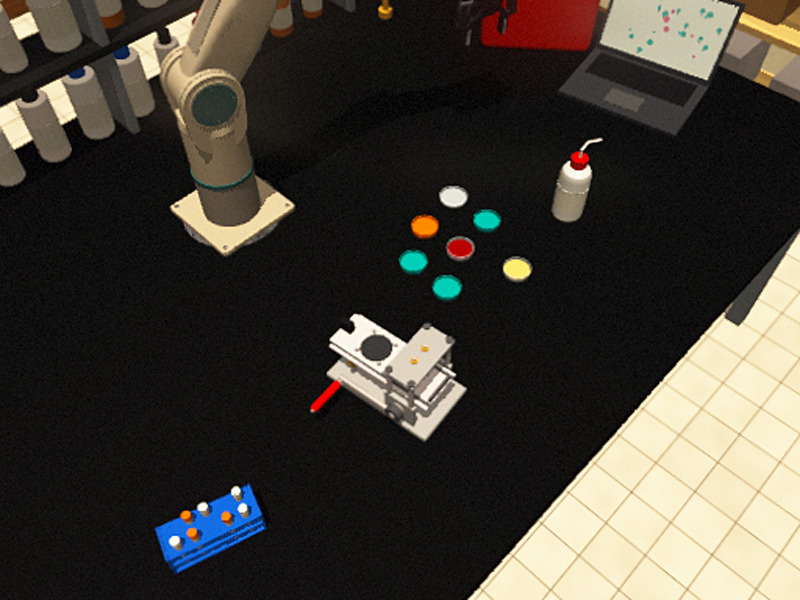

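View pics/top0.png

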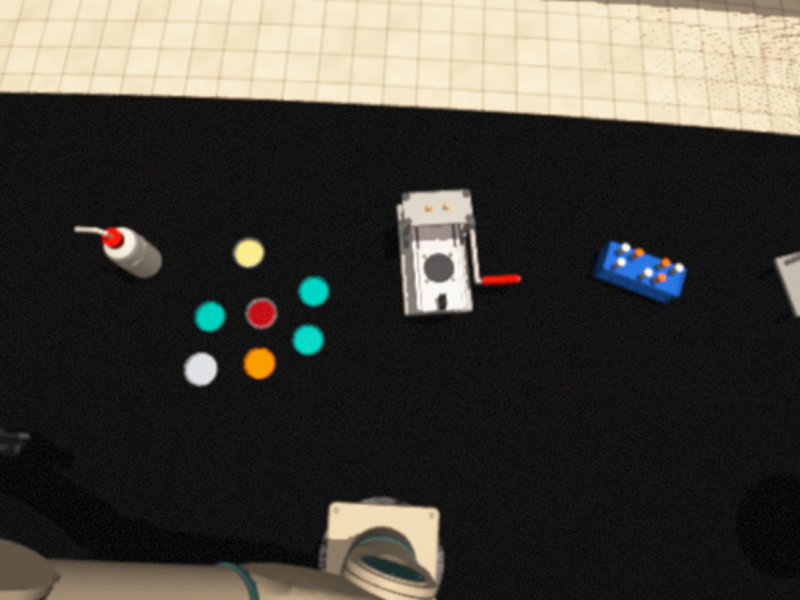

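The red dish is at about (261,313) in top and (460,248) in scene. The machine is at about (437,255) in top, with its red handle at (500,280) and the shuttle out to the front. Next I'll measure by colour and enlarge the machine.

```bash
cat > h.py <<'E'
from cell import ctrl
import cv2,numpy as np
C={n:ctrl.calibration(n) for n in("scene","top")}
def proj(n,P):
    c=C[n]; return cv2.projectPoints(np.float64(P).reshape(-1,1,3),cv2.Rodrigues(np.array(c["R"]))[0],np.float64(c["t"]),np.array(c["mtx"]),np.array(c["distortion"]))[0][:,0]
def ray(n,uv,z):
    c=C[n]; R=np.array(c["R"]); p=cv2.undistortPoints(np.float64([[uv]]),np.array(c["mtx"]),np.array(c["distortion"]))[0,0]
    o=-R.T@np.array(c["t"]); d=R.T@[p[0],p[1],1]; return o+d*(z-o[2])/d[2]
E
python3 - <<'E'
from h import *
for n in C:
    im=ctrl.get_image(n); np.save(f"pics/{n}.npy",im)
    h=cv2.cvtColor(im,cv2.COLOR_RGB2HSV)
    m=((h[...,0]<5)|(h[...,0]>174))&(h[...,1]>150)&(h[...,2]>70)
    k,l,s,ce=cv2.connectedComponentsWithStats(m.astype(np.uint8))
    for i in range(1,k):
        if s[i,4]>25: print(n,"red",s[i],ce[i].round(2),"z6.5",ray(n,ce[i],6.5).round(1),"z55",ray(n,ce[i],55).round(1))
    x,y=(200,195) if n=="scene" else (240,112)
    w,hh=(110,90) if n=="scene" else (100,95)
    cv2.imwrite(f"pics/{n}c.png",cv2.resize(im[y:y+hh,x:x+w,::-1],None,fx=6,fy=6,interpolation=cv2.INTER_CUBIC))
E
```

```text
scene red [ 308    0   76   32 1944] [348.23  15.8 ] z6.5 [  69.6 1072.3    6.5] z55 [ 110.5 1007.2   55. ]
scene red [365  97  12  12 109] [370.14 102.5 ] z6.5 [475.8 678.9   6.5] z55 [501.  629.1  55. ]
scene red [286 153  16  11 140] [293.91 158.19] z6.5 [453.9 271.6   6.5] z55 [480.  237.6  55. ]
scene red [199 244  19  20 135] [207.98 253.1 ] z6.5 [ 518.1 -185.4    6.5] z55 [ 541.6 -201.7   55. ]
top red [ 65 145  14  14 129] [ 71.75 151.84] z6.5 [602.9 604.3   6.5] z55 [587.9 579.4  55. ]
top red [308 175  25   8 159] [320.31 178.38] z6.5 [ 558.8 -213.1    6.5] z55 [ 545.6 -204.1   55. ]
top red [159 193  17  16 210] [167.07 200.29] z6.5 [459.4 269.4   6.5] z55 [450.3 258.4  55. ]
```

View pics/topc.png

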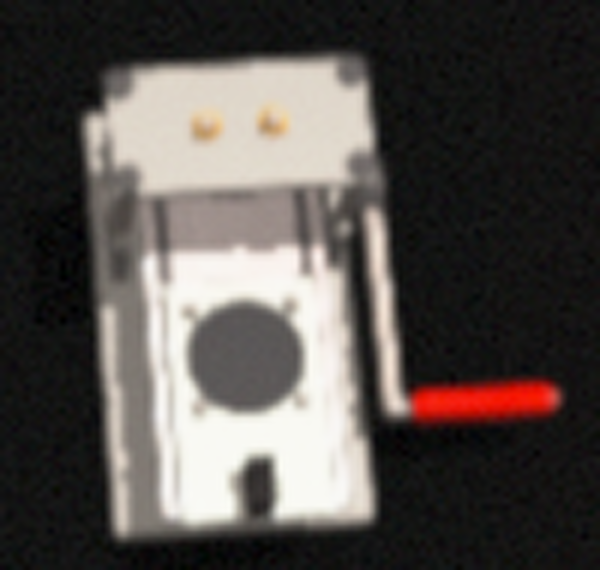

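View pics/scenec.png

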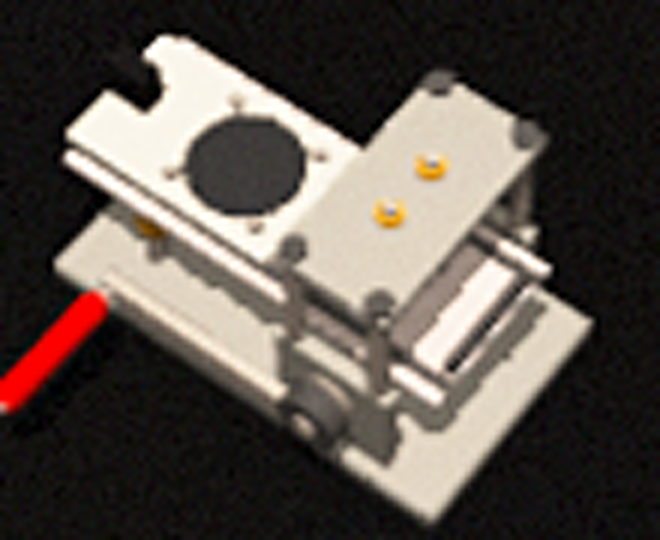

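The top crop shows the seat disc at (246,356), the tab at (258,488) and the lever down. The scene crop shows the disc at (246,165), with the base and deck corners clear. I'll fit the machine pose from these.

```bash
cat > fit.py <<'E'
from h import *
from scipy.optimize import least_squares
F={"top":[((-110,0,88),(246,356)),((-170,68,18),(116,538)),((-170,-68,18),(376,520)),((32,0,154),(238,64)),((-32,0,154),(240,190)),
          ((0,63,154),(106,130)),((0,-63,154),(374,122)),((-120,-158,62),(560,397)),((-192,38,88),(163,520))],
   "scene":[((-110,0,88),(246,165)),((-170,-68,18),(55,266)),((65,68,18),(594,322)),((65,-68,9),(432,518)),((0,63,154),(487,102)),((0,-63,154),(334,280)),((32,0,154),(467,224)),((-32,0,154),(357,157)),
          ((-192,-38,88),(66,133)),((-120,-158,55),(0,405))]}
off={"top":(240,112),"scene":(200,195)}
def w(p,L):
    c,s=np.cos(p[2]),np.sin(p[2]); L=np.float64(L); return np.c_[p[0]+c*L[:,0]-s*L[:,1],p[1]+s*L[:,0]+c*L[:,1],L[:,2]]
def res(p,ns): return np.concatenate([(proj(n,w(p,[a for a,_ in F[n]]))-[[off[n][0]+(u+.5)/6-.5,off[n][1]+(v+.5)/6-.5] for _,(u,v) in F[n]]).ravel() for n in ns])
if __name__=="__main__":
    for ns in(["top"],["scene"],["top","scene"]):
        r=least_squares(res,[650,-80,0],args=(ns,),loss="soft_l1",x_scale=[1,1,.01]); print(ns,r.x.round(4)); print(r.fun.reshape(-1,2).round(1).tolist())
        print("nest,handle,tab",w(r.x,[(-110,0,88),(-120,-122,55),(-179,0,107)]).round(1).tolist())
E
python3 fit.py
python3 - <<'E'
from h import *
for n in C:
    im=np.load(f"pics/{n}.npy").astype(int)
    u,v=(167,200) if n=="top" else (294,158)
    s=im[v-14:v+15,u-14:u+15].sum(2)
    m=(s>90).astype(np.uint8); k,l,st,ce=cv2.connectedComponentsWithStats(m); i=l[14,14]; e=cv2.fitEllipse(np.argwhere(l==i)[:,::-1].astype(np.float32)[cv2.convexHull(np.argwhere(l==i)[:,::-1].astype(np.float32),returnPoints=False)[:,0]])
    c=np.array(e[0])+[u-14,v-14]; print(n,st[i],e,ray(n,c,6.5).round(1),ray(n,c,13).round(1))
    # ideal outline bbox of the dish for compare
E
```

```text
['top'] [ 6.494395e+02 -6.715600e+01  1.096000e-01]
[[0.0, 4.1], [-0.6, -0.7], [-0.5, 0.0], [-0.3, -0.4], [1.0, -0.6], [0.7, -0.0], [-0.4, -0.7], [-1.4, 0.1], [3.0, 4.4]]
nest,handle,tab [[540.1, -79.2, 88.0], [543.5, -201.6, 55.0], [471.5, -86.7, 107.0]]
['scene'] [ 6.469756e+02 -6.496280e+01  1.273000e-01]
[[-3.2, -2.0], [-0.3, -0.6], [0.4, -0.7], [0.5, 1.7], [1.1, -0.2], [-0.7, 1.4], [0.8, 0.7], [-0.0, 0.0], [-3.1, -2.0], [0.6, 0.3]]
nest,handle,tab [[537.9, -78.9, 88.0], [543.4, -201.2, 55.0], [469.4, -87.7, 107.0]]
['top', 'scene'] [ 6.483001e+02 -6.595210e+01  1.191000e-01]
[[-0.0, 4.4], [-0.4, -0.2], [-0.4, 0.1], [-0.8, -0.0], [0.7, -0.2], [0.3, 0.5], [-0.8, -0.6], [-1.5, -0.1], [3.2, 4.9], [-2.9, -1.7], [-0.1, -0.6], [0.6, 0.1], [0.3, 2.2], [1.4, 0.4], [-0.7, 1.8], [0.8, 1.3], [0.1, 0.5], [-2.8, -1.9], [0.6, 0.3]]
nest,handle,tab [[539.1, -79.0, 88.0], [543.6, -201.3, 55.0], [470.6, -87.2, 107.0]]
scene [  5   7  19  17 252] ((14.029139518737793, 14.64398193359375), (16.506322860717773, 18.826629638671875), 89.64913940429688) [455.6 270.3   6.5] [459.1 265.8  13. ]
top [  3   4  23  22 384] ((13.893526077270508, 14.0816011428833), (21.62179183959961, 22.26718521118164), 65.77864074707031) [460.1 270.    6.5] [458.8 268.5  13. ]
```

The disc and deck residuals are consistent with a shuttle that is already slightly in. I'll refit with its travel as a free parameter.

```bash
python3 - <<'E'
import fit; from fit import *
def r2(p,ns):
    out=[]
    for n in ns:
        L=np.array([a for a,_ in F[n]],float); L[L[:,2]==88,0]+=p[3]
        out.append((proj(n,w(p,L))-[[off[n][0]+(u+.5)/6-.5,off[n][1]+(v+.5)/6-.5] for _,(u,v) in F[n]]).ravel())
    return np.concatenate(out)
for ns in(["top"],["scene"],["top","scene"]):
    r=least_squares(r2,[650,-70,.1,10],args=(ns,),loss="soft_l1",x_scale=[1,1,.01,1]); p=r.x; print(ns,p.round(4),r.fun.reshape(-1,2).round(1).tolist())
    t=p[3]; print("nest,nestdirect,handle,tab,tabhome",w(p,[(-110+t,0,88),(-120,-122,55),(-179+t,0,107),(-69,0,107)]).round(1).tolist())
    for n in ns: u=F[n][0][1]; print(n,ray(n,[off[n][0]+(u[0]+.5)/6-.5,off[n][1]+(u[1]+.5)/6-.5],88).round(1))
s=ctrl.read_state(); print(s["eef_pos"],s["tool_rot"])
R=cv2.Rodrigues(np.zeros(3))[0]
from scipy.spatial.transform import Rotation as Ro
print(Ro.from_euler("xyz",s["tool_rot"]).as_matrix().round(3))
E
```

```text
['top'] [ 6.482276e+02 -6.710070e+01  1.143000e-01  1.429880e+01] [[-0.2, -0.1], [-0.3, -0.3], [-0.3, 0.3], [-0.4, 0.0], [1.0, -0.2], [0.7, 0.5], [-0.4, -0.4], [-1.2, 0.2], [2.9, 0.1]]
nest,nestdirect,handle,tab,tabhome [[553.2, -78.0, 88.0], [542.9, -202.0, 55.0], [484.6, -85.9, 107.0], [579.7, -75.0, 107.0]]
top [552.7 -78.6  88. ]
['scene'] [ 6.454946e+02 -6.477890e+01  1.295000e-01  1.318190e+01] [[0.1, -0.0], [-0.7, -0.9], [0.1, -1.1], [0.2, 1.3], [0.7, -0.5], [-1.0, 1.0], [0.4, 0.4], [-0.4, -0.3], [-0.1, 0.0], [0.4, 0.0]]
nest,nestdirect,handle,tab,tabhome [[549.5, -77.3, 88.0], [542.3, -201.3, 55.0], [481.1, -86.2, 107.0], [577.1, -73.7, 107.0]]
scene [549.4 -77.5  88. ]
['top', 'scene'] [ 6.469944e+02 -6.591350e+01  1.221000e-01  1.377650e+01] [[-0.3, 0.4], [-0.3, 0.2], [-0.3, 0.5], [-0.9, 0.4], [0.7, 0.2], [0.3, 1.0], [-0.9, -0.2], [-1.4, 0.2], [3.0, 0.7], [0.5, 0.4], [-0.5, -0.7], [0.3, -0.3], [0.1, 1.9], [1.0, 0.1], [-1.0, 1.6], [0.5, 1.0], [-0.2, 0.2], [0.4, 0.3], [0.3, 0.2]]
nest,nestdirect,handle,tab,tabhome [[551.5, -77.6, 88.0], [542.7, -201.6, 55.0], [483.0, -86.0, 107.0], [578.5, -74.3, 107.0]]
top [552.7 -78.6  88. ]
scene [549.4 -77.5  88. ]
[201.7211438  617.52362028 230.72406467] [-3.14043149e+00 -3.98746079e-06  2.82584631e+00]
[[-0.951  0.311 -0.   ]
 [ 0.311  0.951 -0.001]
 [ 0.    -0.001 -1.   ]]
```

```bash
cat >> h.py <<'E'
from scipy.spatial.transform import Rotation as Ro
def plan(xyz,ydeg,n,nrot=None):
    "rows from measured pose to TCP xyz (mm), tool down, tool y at ydeg"
    s=ctrl.read_state(); R=Ro.from_euler("xyz",s["tool_rot"]); p=s["eef_pos"]
    a=np.radians(ydeg); y=np.array([np.cos(a),np.sin(a),0]); z=np.array([0,0,-1.]); T=Ro.from_matrix(np.c_[np.cross(y,z),y,z])
    rv=(R.inv()*T).as_rotvec(); nrot=nrot or n
    for k in range(n):
        dw=(np.array(xyz)-p)/n/1000
        print(np.r_[np.degrees(rv)/nrot*(k<nrot),R.inv().apply(dw)*1].round(4).tolist())
        if k<nrot: R=R*Ro.from_rotvec(rv/nrot)
E
python3 -c "
from h import *
plan((458,268.5,110),120,10,6)"
```

```text
[-0.0104, -0.0047, -8.0152, -0.0352, -0.0252, 0.0121]
[-0.0104, -0.0047, -8.0152, -0.0313, -0.0299, 0.0121]
[-0.0104, -0.0047, -8.0152, -0.0269, -0.0339, 0.0121]
[-0.0104, -0.0047, -8.0152, -0.0219, -0.0374, 0.0121]
[-0.0104, -0.0047, -8.0152, -0.0164, -0.0401, 0.0121]
[-0.0104, -0.0047, -8.0152, -0.0107, -0.042, 0.0121]
[-0.0, -0.0, -0.0, -0.0047, -0.043, 0.0121]
[-0.0, -0.0, -0.0, -0.0047, -0.043, 0.0121]
[-0.0, -0.0, -0.0, -0.0047, -0.043, 0.0121]
[-0.0, -0.0, -0.0, -0.0047, -0.043, 0.0121]
```

Request:
carry_out(deltas=[0,0,-8,-0.035,-0.025,0.012,-0.8,0,0,-8,-0.031,-0.03,0.012,-0.8,0,0,-8,-0.027,-0.034,0.012,-0.8,0,0,-8,-0.022,-0.037,0.012,-0.8,0,0,-8,-0.016,-0.04,0.012,-0.8,0,0,-8,-0.011,-0.042,0.012,-0.8,0,0,0,-0.005,-0.043,0.012,-0.8,0,0,0,-0.005,-0.043,0.012,-0.8,0,0,0,-0.005,-0.043,0.012,-0.8,0,0,0,-0.005,-0.043,0.012,-0.8,0,0,0,0,0,0,-0.8,0,0,0,0,0,0,-0.8])

```text
clock: 1.7
eef_pos: [457.9, 270.3, 111.3]
tool_rot: [3.141, 0.0, -2.62]
force: [-0.3, -0.3, -0.3]
width: 77.0
gripper_force: 0.0
```

```bash
python3 -c "
from h import *
s=ctrl.read_state();print(s['clock'],s['eef_pos'],s['width'],s['qpos'])
plan((458,268.5,-3),120,4)"
```

```text
1.7 [457.91653513 270.30677339 111.29688381] 76.9865983653842 [-0.45269911  0.63927154 -0.19941107  1.95332051  0.21954893  0.56944314
  1.29340065]
[0.011, 0.0003, -0.0251, 0.0002, -0.0004, 0.0286]
[0.011, 0.0003, -0.0251, 0.0002, -0.0004, 0.0286]
[0.011, 0.0003, -0.0251, 0.0002, -0.0004, 0.0286]
[0.011, 0.0003, -0.0251, 0.0002, -0.0004, 0.0286]
```

Request:
carry_out(deltas=[0,0,0,0.001,-0.002,0.03,-0.8,0,0,0,0,0,0.03,-0.8,0,0,0,0,0,0.03,-0.8,0,0,0,0,0,0.016,-0.8,0,0,0,0,0,0.006,-0.8,0,0,0,0,0,0,-0.8])

```text
clock: 2.45
eef_pos: [458.3, 268.1, -0.4]
tool_rot: [3.141, 0.001, -2.619]
force: [0.4, -1.1, 0.6]
width: 76.9
gripper_force: 0.0
```

Request:
carry_out(deltas=[0,0,0,0,0,0,1,0,0,0,0,0,0,1,0,0,0,0,0,0,1,0,0,0,0,0,0,1,0,0,0,0,0,0,1,0,0,0,0,0,0,1])

```text
clock: 3.2
eef_pos: [458.9, 268.1, 1.2]
tool_rot: [3.142, 0.002, -2.62]
force: [-1.5, -0.2, 9.6]
width: 57.3
gripper_force: 61.6
```

Request:
carry_out(deltas=[0,0,0,0,0,-0.01,1,0,0,0,0,0,-0.02,1,0,0,0,0,0,-0.04,1,0,0,0,0,0,-0.05,1,0,0,0,0,0,-0.05,1,0,0,0,0,0,0,1,0,0,0,0,0,0,1])

```text
clock: 4.08
eef_pos: [458.1, 267.1, 169.5]
tool_rot: [-3.141, 0.0, -2.62]
force: [-0.3, -0.6, -1.0]
width: 57.1
gripper_force: 63.9
```

```bash
python3 - <<'E'
from h import *
s=ctrl.read_state();print(s['eef_pos'],s['width'],s['force'],s['gripper_force'])
o=[]
for n in("top","scene"):
    im=ctrl.get_image(n); u,v=proj(n,[s['eef_pos']])[0].astype(int); print(n,u,v)
    o.append(cv2.resize(im[max(v-35,0):v+30,max(u-35,0):u+30,::-1],(390,390),interpolation=cv2.INTER_CUBIC))
cv2.imwrite("pics/held.png",np.hstack(o))
plan((551,-78,170),97,10,4)
E
```

```text
[458.09315423 267.10073642 169.52020533] 57.0598854175891 [-0.33870693 -0.59654108 -0.96317829] 63.9121577097103
top 155 189
scene 297 125
[-0.0103, -0.0348, 5.7252, 0.0091, -0.0346, -0.0001]
[-0.0103, -0.0348, 5.7252, 0.0056, -0.0353, -0.0002]
[-0.0103, -0.0348, 5.7252, 0.002, -0.0357, -0.0002]
[-0.0103, -0.0348, 5.7252, -0.0015, -0.0357, -0.0002]
[-0.0, -0.0, 0.0, -0.0051, -0.0354, -0.0002]
[-0.0, -0.0, 0.0, -0.0051, -0.0354, -0.0002]
[-0.0, -0.0, 0.0, -0.0051, -0.0354, -0.0002]
[-0.0, -0.0, 0.0, -0.0051, -0.0354, -0.0002]
[-0.0, -0.0, 0.0, -0.0051, -0.0354, -0.0002]
[-0.0, -0.0, 0.0, -0.0051, -0.0354, -0.0002]
```

View pics/held.png

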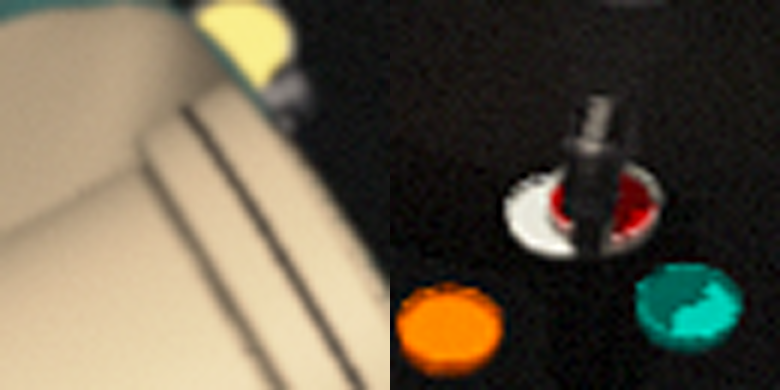

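Dish is held level: the red agar is centred between the fingers at about (605,205) in the right-hand crop. I'll carry it over to the nest.

Request:
carry_out(deltas=[0,0,5.8,0.009,-0.035,0,1,0,0,5.8,0.006,-0.035,0,1,0,0,5.8,0.002,-0.036,0,1,0,0,5.8,-0.001,-0.036,0,1,0,0,0,-0.005,-0.035,0,1,0,0,0,-0.005,-0.035,0,1,0,0,0,-0.005,-0.035,0,1,0,0,0,-0.005,-0.035,0,1,0,0,0,-0.005,-0.035,0,1,0,0,0,-0.005,-0.035,0,1,0,0,0,0,0,0,1,0,0,0,0,0,0,1])

```text
clock: 5.68
eef_pos: [548.3, -75.7, 168.1]
tool_rot: [3.14, -0.002, -3.024]
force: [0.4, 0.5, -0.8]
width: 57.4
gripper_force: 63.9
```

```bash
python3 - <<'E'
from h import *
s=ctrl.read_state();print(s['eef_pos'],s['width'],s['force'],s['gripper_force'],s['tool_rot'])
plan((551,-78,115),97,3)
E
```

```text
[548.34025914 -75.68855278 168.11145034] 57.39843275197272 [ 0.37559593  0.48009032 -0.83822917] 63.92939500976354 [ 3.14031545e+00 -2.47746120e-03 -3.02419968e+00]
[0.0245, -0.0473, -0.0913, -0.0008, -0.0009, 0.0177]
[0.0245, -0.0473, -0.0913, -0.0008, -0.0009, 0.0177]
[0.0245, -0.0473, -0.0913, -0.0008, -0.0009, 0.0177]
```

Request:
carry_out(deltas=[0,0,0,-0.001,-0.001,0.02,1,0,0,0,-0.001,-0.001,0.02,1,0,0,0,-0.001,-0.001,0.015,1,0,0,0,0,0,0,1,0,0,0,0,0,0,1])

```text
clock: 6.3
eef_pos: [552.9, -78.7, 114.6]
tool_rot: [3.142, 0.001, -3.024]
force: [0.6, 0.5, 0.2]
width: 56.9
gripper_force: 63.9
```

```bash
python3 - <<'E'
from h import *
s=ctrl.read_state();print(s['eef_pos'],s['width'])
o=[]
zb=s['eef_pos'][2]-1.2
for n in("scene","top"):
    im=ctrl.get_image(n); np.save(f"pics/{n}2.npy",im); u,v=proj(n,[s['eef_pos']])[0].round().astype(int); print(n,u,v)
    h=cv2.cvtColor(im,cv2.COLOR_RGB2HSV); m=((h[...,0]<5)|(h[...,0]>174))&(h[...,1]>150)&(h[...,2]>50)
    m[:v-25]=0;m[v+25:]=0;m[:,:u-25]=0;m[:,u+25:]=0
    P=np.argwhere(m)[:,::-1].astype(np.float32)
    if len(P)>20:
        e=cv2.fitEllipse(cv2.convexHull(P)); print(n,len(P),P.min(0),P.max(0),e,ray(n,e[0],zb+6.5).round(1))
    o.append(cv2.resize(im[v-30:v+30,u-30:u+30,::-1],(400,400),interpolation=cv2.INTER_CUBIC))
cv2.imwrite("pics/over.png",np.hstack(o))
E
```

```text
[552.88903807 -78.68255941 114.64821052] 56.90674383753794
scene 241 218
scene 146 [233. 209.] [249. 223.] ((241.2347412109375, 215.7677764892578), (13.99592113494873, 17.252582550048828), 93.18165588378906) [551.2 -75.4 119.9]
top 281 168
```

View pics/over.png

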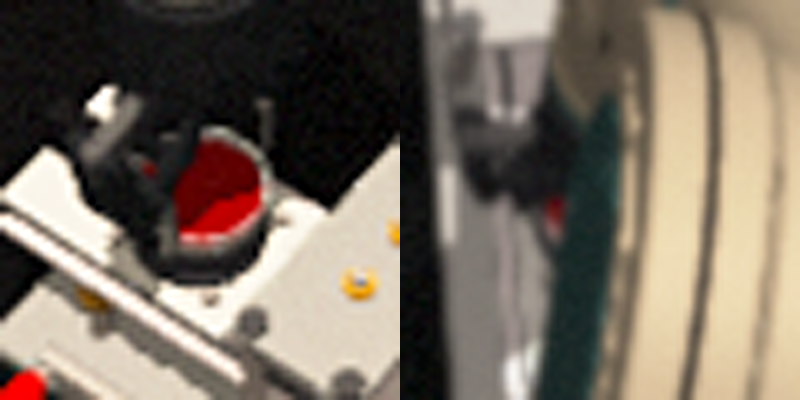

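```bash
python3 - <<'E'
from h import *
zb=114.6-1.2
t=np.linspace(0,6.28,200)
def bb(c,r,z):
    q=proj("scene",np.c_[c[0]+r*np.cos(t),c[1]+r*np.sin(t),0*t+z]); return np.r_[q.min(0),q.max(0)].round(1)
for c in[(549.4,-77.5),(551.2,-75.4),(552.9,-78.7)]: print(c,"agar",bb(c,28,zb+6.5),"rim",bb(c,30,zb+13),"bottom",bb(c,30,zb))
print("bench ref: at(458.5,268)",bb((458.5,268),28,6.5),"seen red 286-302,153-164")
im=np.load("pics/scene2.npy").astype(int); print(im[203:233,228:256].sum(2)//8)
E
```

```text
(549.4, -77.5) agar [230.4 207.8 250.1 224.1] rim [229.6 205.9 250.8 223.4] bottom [229.8 208.6 250.8 225.9]
(551.2, -75.4) agar [231.4 207.7 251.1 224. ] rim [230.6 205.9 251.8 223.3] bottom [230.8 208.5 251.8 225.9]
(552.9, -78.7) agar [231.  208.8 250.7 225.1] rim [230.2 206.9 251.4 224.4] bottom [230.4 209.5 251.4 226.9]
bench ref: at(458.5,268) [286.  153.3 302.4 165.7] seen red 286-302,153-164
[[34 35 44 37 20 12  9  8  7  8  7  4  6  7  8  5  6  2  6  5  5 19 30 22
   5  3  2  4]
 [52 43 45 34 16  9  9  6  7  7  5  7  7  4  2  5  2  6  4  3  5 10 22 16
   4  2  0  2]
 [47 43 42 26 12 10  6  6  6  5  5  8  7  7  2  2  4  4  5  4  4  2 15 15
   6  3  3  4]
 [43 42 30 12  9  8  6  6  2  3 12 11  7  4  6  4  0  0  5  2  4  1 15 15
   6  2  2  3]
 [44 34 18  8  8  7  2  3  6  8 10 10  4 28 40 55 54 30  9  2  2  4 18 15
   4  2  2  3]
 [35 19 12  9  9  8  7 23 28 22 12 10  6 32 38 40 42 45 34 13  2  0 17 15
   1  0  3  2]
 [21 12 10  5  8  8  9 14 14 15 12  7  6 16 20 16 22 33 37 51 36  6 15 13
   5  0  3  2]
 [12 15 12  4  4  6  7 11 12 12  9  5  7 11 11 11 13 16 21 35 48 40 19  5

[... 1273 characters left out ...]
8  7  7 10 32 30 26 34 36 36 37 37 42 34 23 17  9  9  5 61 91
  92 91 88 83]
 [52 54 53 29  8 10 11 21 20 15 17 21 21 22 18 23 17 13 11  9  9 15 83 93
  92 92 86 77]
 [53 52 54 42 19 10 11 10 13 10  9 10 11 10 11  8 11  9  8 15 15 59 91 92
  92 88 79 76]
 [43 51 54 53 44 20 10 10 10 10 12 11  9  9 10 11 10  8 14 16 60 89 92 92
  88 80 77 77]
 [34 38 49 55 54 41 22  9  7 14 18 20 20 21 20 19 18 14 46 83 92 93 92 89
  80 77 77 78]
 [71 39 43 48 51 53 48 69 56 20 16 16 17 19 17 15 44 49 83 93 93 92 88 81
  80 77 78 78]
 [91 79 54 34 33 49 51 86 92 91 81 73 76 69 72 77 89 91 92 92 92 87 82 79
  79 78 77 78]
 [92 92 89 70 32 24 69 94 94 93 92 92 89 72 65 60 86 92 92 92 88 81 79 79
  78 79 78 77]]
```

```bash
python3 - <<'E'
from h import *
for n,(u,v) in(("scene",(240,222)),("top",(280,171))):
    im=np.load(f"pics/{n}.npy").astype(int).sum(2)//3
    s=im[v-14:v+15,u-14:u+15]; b,a=np.median(s[s>150]),np.median(s[12:17,12:17]); f=np.clip((b-s)/(b-a),0,1)
    m=(f>.5).astype(np.uint8); k,l,st,ce=cv2.connectedComponentsWithStats(m); i=l[14,14]
    g=cv2.dilate((l==i).astype(np.uint8),np.ones((3,3)))*f; Y,X=np.mgrid[:29,:29]; c=np.array([(g*X).sum(),(g*Y).sum()])/g.sum()+[u-14,v-14]
    print(n,st[i],a,b,c,ray(n,c,88).round(1), "eq r mm",)
print(ray("scene",(240.8,215.15),114.6-1.2+13))
E
```

```text
scene [  4   6  21  17 278] 61.0 243.0 [240.42470641 222.22873331] [549.4 -78.1  88. ] eq r mm
top [  5   5  20  19 296] 89.0 240.0 [280.4671226  170.96223757] [552.6 -78.3  88. ] eq r mm
[552.05652432 -77.80999663 126.4       ]
```

Request:
carry_out(deltas=[0,0,0,0.0024,0,0.008,1,0,0,0,0,0,0.005,1,0,0,0,0,0,0.003,1,0,0,0,0,0,0,1,0,0,0,0,0,0,1])

```text
clock: 7.02
eef_pos: [550.3, -79.4, 98.3]
tool_rot: [-3.142, 0.0, -3.025]
force: [-0.3, 0.5, 0.2]
width: 56.9
gripper_force: 63.9
```

Request:
carry_out(deltas=[0,0,0,0,0,0.002,1,0,0,0,0,0,0.002,1,0,0,0,0,0,0.002,1,0,0,0,0,0,0,1])

```text
clock: 7.52
eef_pos: [550.0, -79.4, 92.1]
tool_rot: [3.141, -0.0, -3.025]
force: [-0.3, -0.9, -1.0]
width: 57.2
gripper_force: 63.9
```

Request:
carry_out(deltas=[0,0,0,0,0,0.001,1,0,0,0,0,0,0.001,1,0,0,0,0,0,0,1])

```text
clock: 7.9
eef_pos: [550.2, -79.4, 90.2]
tool_rot: [3.142, -0.0, -3.025]
force: [0.3, 0.3, -0.8]
width: 57.6
gripper_force: 63.9
```

Request:
carry_out(deltas=[0,0,0,0,0,0.001,1,0,0,0,0,0,0,1])

```text
clock: 8.15
eef_pos: [550.2, -79.4, 89.3]
tool_rot: [3.142, 0.0, -3.025]
force: [-0.4, 0.3, -1.2]
width: 57.3
gripper_force: 63.9
```

Request:
carry_out(deltas=[0,0,0,0,0,0.001,1,0,0,0,0,0,0,1])

```text
clock: 8.4
eef_pos: [550.6, -79.3, 89.1]
tool_rot: [-3.141, 0.001, -3.025]
force: [-1.3, -0.3, 5.5]
width: 57.1
gripper_force: 64.6
```

Request:
carry_out(deltas=[0,0,0,0,0,0.001,1,0,0,0,0,0,0,1])

```text
clock: 8.65
eef_pos: [551.6, -79.3, 88.9]
tool_rot: [-3.141, 0.003, -3.025]
force: [-0.5, -0.0, 11.4]
width: 57.1
gripper_force: 65.1
```

Request:
carry_out(deltas=[0,0,0,0,0,-0.001,1,0,0,0,0,0,0,-0.4,0,0,0,0,0,0,-0.45,0,0,0,0,0,0,-0.55,0,0,0,0,0,0,-0.7,0,0,0,0,0,0,-0.7])

```text
clock: 9.4
eef_pos: [550.1, -79.4, 88.2]
tool_rot: [3.142, -0.0, -3.025]
force: [-0.1, 0.3, 0.2]
width: 72.9
gripper_force: 0.0
```

Request:
carry_out(deltas=[0,0,0,0,0,-0.005,-0.7,0,0,0,0,0,-0.01,-0.7,0,0,0,0,0,-0.02,-0.7,0,0,0,0,0,-0.03,-0.7,0,0,0,0.02,0,0,-0.7,0,0,0,0.03,0,0,-0.7,0,0,0,0.02,0,0,-0.7,0,0,0,0,0,0,-0.7])

```text
clock: 10.4
eef_pos: [479.7, -87.9, 154.0]
tool_rot: [-3.141, -0.0, -3.025]
force: [-0.3, 0.2, 0.2]
width: 72.3
gripper_force: 0.0
```

```bash
python3 - <<'E'
from h import *
s=ctrl.read_state();print(s['eef_pos'],s['width'])
im=ctrl.get_image("scene"); np.save("pics/scene3.npy",im)
im2=ctrl.get_image("top")
cv2.imwrite("pics/placed.png",np.hstack([cv2.resize(im[190:255,205:270,::-1],(390,390),interpolation=cv2.INTER_CUBIC),cv2.resize(im2[140:205,245:310,::-1],(390,390),interpolation=cv2.INTER_CUBIC)]))
E
```

```text
[479.70014392 -87.89537501 154.04462009] 72.3299580017514
```

View pics/placed.png

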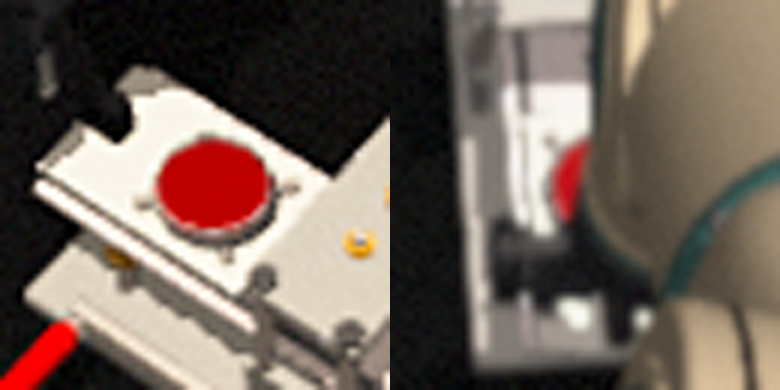

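The dish sits flat between the four pegs, at about (213,190) in the left crop. Now the tab.

Request:
carry_out(deltas=[0,0,0,-0.002,0,0.02,-0.5,0,0,0,0,0,0.02,-0.5,0,0,0,0,0,0.012,-0.5,0,0,0,0,0,0.004,-0.5,0,0,0,0,0,0,0.5,0,0,0,0,0,0,1,0,0,0,0,0,0,1,0,0,0,0,0,0,1,0,0,0,0,0,0,1,0,0,0,0,0,0,1])

```text
clock: 11.75
eef_pos: [483.0, -87.3, 97.9]
tool_rot: [-3.141, 0.001, -3.024]
force: [-0.9, 1.0, 6.6]
width: 12.2
gripper_force: 60.2
```

```bash
python3 - <<'E'
from h import *
s=ctrl.read_state();print(s['eef_pos'],s['width'],s['force'],s['gripper_force'])
plan(s['eef_pos']+[96*np.cos(.122),96*np.sin(.122),0],97,12)
E
```

```text
[483.03020022 -87.25948951  97.85915722] 12.202447600591992 [-0.86859602  1.03361487  6.61982571] 60.187395215034485
[-0.0012, 0.0048, -0.0224, -0.008, 0.0, 0.0]
[-0.0012, 0.0048, -0.0224, -0.008, 0.0, 0.0]
[-0.0012, 0.0048, -0.0224, -0.008, 0.0, 0.0]
[-0.0012, 0.0048, -0.0224, -0.008, 0.0, 0.0]
[-0.0012, 0.0048, -0.0224, -0.008, 0.0, 0.0]
[-0.0012, 0.0048, -0.0224, -0.008, 0.0, 0.0]
[-0.0012, 0.0048, -0.0224, -0.008, 0.0, 0.0]
[-0.0012, 0.0048, -0.0224, -0.008, 0.0, 0.0]
[-0.0012, 0.0048, -0.0224, -0.008, 0.0, 0.0]
[-0.0012, 0.0048, -0.0224, -0.008, 0.0, 0.0]
[-0.0012, 0.0048, -0.0224, -0.008, 0.0, 0.0]
[-0.0012, 0.0048, -0.0224, -0.008, 0.0, 0.0]
```

Request:
carry_out(deltas=[0,0,0,-0.004,0,0,1,0,0,0,-0.008,0,0,1,0,0,0,-0.008,0,0,1,0,0,0,-0.008,0,0,1,0,0,0,-0.008,0,0,1,0,0,0,-0.008,0,0,1,0,0,0,-0.008,0,0,1,0,0,0,-0.008,0,0,1,0,0,0,-0.008,0,0,1,0,0,0,-0.008,0,0,1,0,0,0,-0.006,0,0,1,0,0,0,-0.004,0,0,1])

```text
clock: 13.25
eef_pos: [568.3, -76.7, 97.9]
tool_rot: [3.141, 0.0, -3.024]
force: [-2.6, 1.1, 7.0]
width: 12.6
gripper_force: 60.4
```

Request:
carry_out(deltas=[0,0,0,-0.003,0,0,1,0,0,0,-0.003,0,0,1,0,0,0,0,0,0,1])

```text
clock: 13.62
eef_pos: [574.6, -75.9, 97.9]
tool_rot: [3.141, 0.001, -3.024]
force: [-1.0, 1.3, 4.8]
width: 12.8
gripper_force: 60.2
```

Request:
carry_out(deltas=[0,0,0,-0.002,0,0,1,0,0,0,-0.002,0,0,1,0,0,0,0,0,0,1])

```text
clock: 14.0
eef_pos: [578.0, -75.5, 97.9]
tool_rot: [3.141, 0.0, -3.024]
force: [-1.6, 1.3, 6.5]
width: 12.5
gripper_force: 60.4
```

Request:
carry_out(deltas=[0,0,0,-0.002,0,0,1,0,0,0,-0.002,0,0,1,0,0,0,0,0,0,1])

```text
clock: 14.38
eef_pos: [578.0, -75.5, 97.8]
tool_rot: [3.141, -0.008, -3.024]
force: [-9.3, 1.2, 13.7]
width: 12.5
gripper_force: 61.4
```

The shuttle has hit its stop: x holds at 578.0 (578.5 predicted) while the force builds. I'll release it, rise and go over the handle.

Request:
carry_out(deltas=[0,0,0,0.002,0,0,1,0,0,0,0,0,0,0,0,0,0,0,0,0,-0.2,0,0,0,0,0,0,-0.2,0,0,0,0,0,0,-0.2,0,0,0,0,0,-0.015,-0.2,0,0,0,0,0,-0.03,-0.2,0,0,0,0.02,0,-0.04,-0.2,0,0,0,0.02,0,0,-0.2,0,0,0,0.02,0,0,-0.2])

```text
clock: 15.62
eef_pos: [520.5, -83.0, 184.0]
tool_rot: [-3.141, 0.003, -3.025]
force: [0.1, -1.2, -0.2]
width: 51.4
gripper_force: 0.0
```

```bash
python3 - <<'E'
from h import *
s=ctrl.read_state();print(s['eef_pos'],s['width'],s['force'],s['qpos'])
# tab home -69 => refine x origin; check image
im=ctrl.get_image("scene"); np.save("pics/scene4.npy",im)
cv2.imwrite("pics/home.png",cv2.resize(im[185:285,195:315,::-1],(720,600),interpolation=cv2.INTER_CUBIC))
plan((542.5,-202,115),7,10,10)
E
```

```text
[520.46691315 -83.04796039 184.04228982] 51.42397402949668 [ 0.10121007 -1.22824856 -0.21876504] [ 0.21103517  0.51792248 -0.15497807  1.91022804  0.11660357  0.71931371
  1.6761836 ]
[-0.0132, -0.0086, 8.9655, -0.0012, -0.0121, 0.0069]
[-0.0132, -0.0086, 8.9655, -0.0031, -0.0117, 0.0068]
[-0.0132, -0.0086, 8.9655, -0.0048, -0.0111, 0.0068]
[-0.0132, -0.0086, 8.9655, -0.0065, -0.0102, 0.0068]
[-0.0132, -0.0086, 8.9655, -0.008, -0.0091, 0.0068]
[-0.0132, -0.0086, 8.9655, -0.0093, -0.0077, 0.0068]
[-0.0132, -0.0086, 8.9655, -0.0104, -0.0062, 0.0068]
[-0.0132, -0.0086, 8.9655, -0.0113, -0.0045, 0.0068]
[-0.0132, -0.0086, 8.9655, -0.0118, -0.0027, 0.0068]
[-0.0132, -0.0086, 8.9655, -0.0121, -0.0008, 0.0068]
```

View pics/home.png

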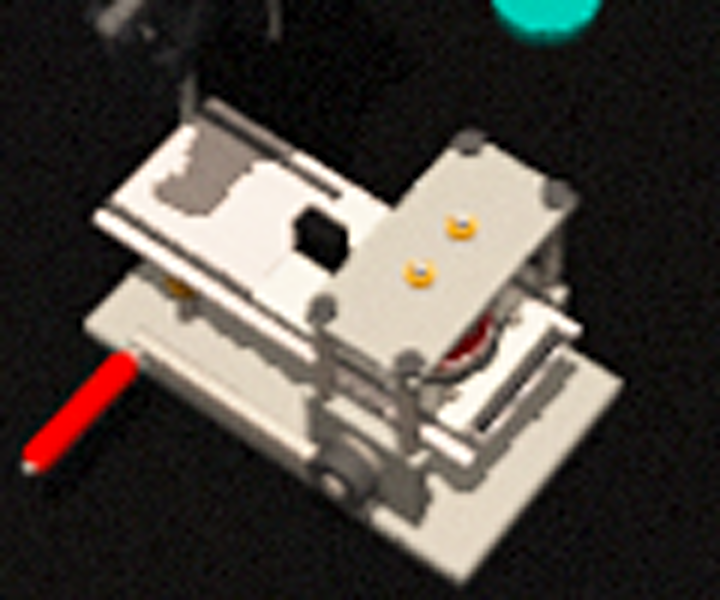

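The shuttle is home, with the red dish under the bridge at about (470,345). Moving over the handle, which is at about (80,410).

Request:
carry_out(deltas=[0,0,9,-0.001,-0.012,0.007,-0.4,0,0,9,-0.003,-0.012,0.007,-0.4,0,0,9,-0.005,-0.011,0.007,-0.4,0,0,9,-0.0065,-0.01,0.007,-0.4,0,0,9,-0.008,-0.009,0.007,-0.4,0,0,9,-0.009,-0.008,0.007,-0.4,0,0,9,-0.0105,-0.006,0.007,-0.4,0,0,9,-0.0115,-0.0045,0.007,-0.4,0,0,9,-0.012,-0.0025,0.007,-0.4,0,0,9,-0.012,-0.001,0.007,-0.4,0,0,0,0,0,0,-0.4])

```text
clock: 17.05
eef_pos: [546.2, -202.1, 112.4]
tool_rot: [3.142, 0.001, 1.689]
force: [-0.2, -0.3, 1.3]
width: 59.9
gripper_force: 0.0
```

```bash
python3 - <<'E'
from h import *
s=ctrl.read_state();print(s['eef_pos'],s['width'],s['tool_rot'],s['qpos'])
plan((542.5,-202,36),7,4)
E
```

```text
[ 546.16603719 -202.09997832  112.36759901] 59.94483397318791 [3.14157885e+00 5.78367447e-04 1.68851603e+00] [ 0.13446137  0.70316561  0.27207718  1.82305323 -0.28887049  0.65383783
  0.69347866]
[0.0002, 0.0083, -0.0638, 0.0001, -0.0009, 0.0191]
[0.0002, 0.0083, -0.0638, 0.0001, -0.0009, 0.0191]
[0.0002, 0.0083, -0.0638, 0.0001, -0.0009, 0.0191]
[0.0002, 0.0083, -0.0638, 0.0001, -0.0009, 0.0191]
```

Request:
carry_out(deltas=[0,0,0,0,-0.0035,0.02,-0.4,0,0,0,0,0,0.025,-0.4,0,0,0,0,0,0.02,-0.4,0,0,0,0,0,0.011,-0.4,0,0,0,0,0,0,0.2,0,0,0,0,0,0,0.6,0,0,0,0,0,0,1,0,0,0,0,0,0,1,0,0,0,0,0,0,1,0,0,0,0,0,0,1])

```text
clock: 18.3
eef_pos: [543.6, -201.9, 36.9]
tool_rot: [3.139, 0.001, 1.688]
force: [3.1, -0.0, 3.6]
width: 13.3
gripper_force: 58.8
```

```bash
python3 - <<'E'
from h import *
s=ctrl.read_state();print(s['eef_pos'],s['width'],s['force'],s['gripper_force'],s['tool_rot'])
im=ctrl.get_image("scene")
cv2.imwrite("pics/lev.png",cv2.resize(im[185:285,175:295,::-1],(720,600),interpolation=cv2.INTER_CUBIC))
a=np.radians(np.arange(0,91,7.5)); x=120*(1-np.cos(a));z=120*np.sin(a)
print(np.c_[np.diff(x),np.diff(z)].round(2).tolist())
E
```

```text
[ 543.58647484 -201.93101069   36.92622925] 13.273033128019772 [ 3.11678856e+00 -1.87920933e-03  3.57365502e+00] 58.792941936990246 [3.13918446e+00 8.54956581e-04 1.68824383e+00]
[[1.03, 15.66], [3.06, 15.4], [5.05, 14.86], [6.94, 14.08], [8.72, 13.05], [10.35, 11.8], [11.8, 10.35], [13.05, 8.72], [14.08, 6.94], [14.86, 5.05], [15.4, 3.06], [15.66, 1.03]]
```

View pics/lev.png

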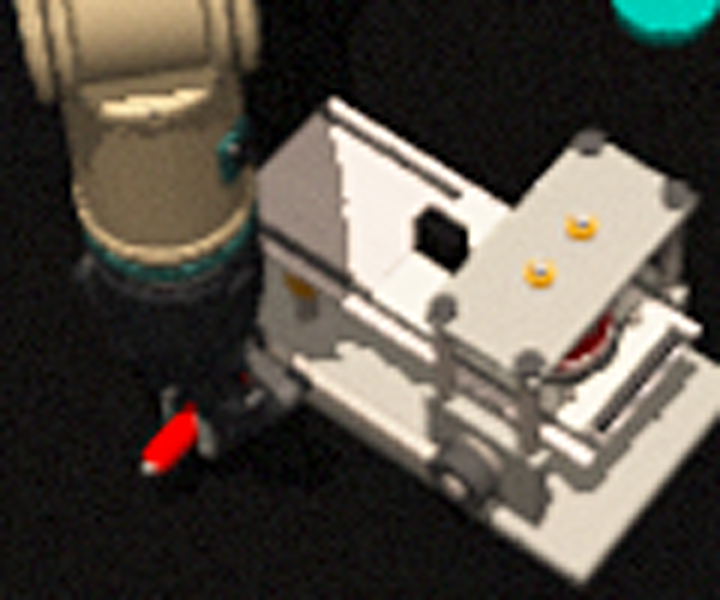

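The grip on the handle is good: the red grip shows out of the pads at (175,440). Leading it up the arc.

Request:
carry_out(deltas=[0,0,0,0,0.0003,-0.0079,1,0,0,0,0,0.0008,-0.0078,1,0,0,0,0,0.0013,-0.0077,1,0,0,0,0,0.0018,-0.0077,1,0,0,0,0,0.0023,-0.0075,1,0,0,0,0,0.0028,-0.0073,1,0,0,0,0,0.0032,-0.0072,1,0,0,0,0,0.0037,-0.0069,1,0,0,0,0,0.0041,-0.0067,1,0,0,0,0,0.0046,-0.0064,1,0,0,0,0,0.005,-0.0061,1,0,0,0,0,0.0054,-0.0057,1])

```text
clock: 19.85
eef_pos: [576.8, -197.8, 121.1]
tool_rot: [-3.14, -0.0, 1.688]
force: [3.7, -1.9, -8.7]
width: 13.2
gripper_force: 58.4
```

Request:
carry_out(deltas=[0,0,0,0,0.0057,-0.0054,1,0,0,0,0,0.0061,-0.005,1,0,0,0,0,0.0064,-0.0046,1,0,0,0,0,0.0067,-0.0041,1,0,0,0,0,0.0069,-0.0037,1,0,0,0,0,0.0072,-0.0032,1,0,0,0,0,0.0073,-0.0028,1,0,0,0,0,0.0075,-0.0023,1,0,0,0,0,0.0077,-0.0018,1,0,0,0,0,0.0077,-0.0013,1,0,0,0,0,0.0078,-0.0008,1,0,0,0,0,0.0079,-0.0003,1])

```text
clock: 21.35
eef_pos: [662.7, -187.2, 157.6]
tool_rot: [3.14, -0.0, 1.688]
force: [-5.0, 1.4, 4.8]
width: 12.9
gripper_force: 60.0
```

Request:
carry_out(deltas=[0,0,0,0,0,0,1,0,0,0,0,0,0,1,0,0,0,0,0,0,1])

```text
clock: 21.72
eef_pos: [662.8, -187.2, 157.6]
tool_rot: [3.14, -0.0, 1.688]
force: [-4.4, 0.2, 5.4]
width: 13.1
gripper_force: 60.1
```

```bash
python3 - <<'E'
from h import *
im=ctrl.get_image("scene")
cv2.imwrite("pics/up.png",cv2.resize(im[165:275,190:322,::-1],(720,600),interpolation=cv2.INTER_CUBIC))
s=ctrl.read_state();print(s['eef_pos'],s['force'],s['clock'])
E
```

```text
[ 662.74332133 -187.2724632   157.60802522] [-3.18668455  1.03948591  5.49346369] 21.775
```

View pics/up.png

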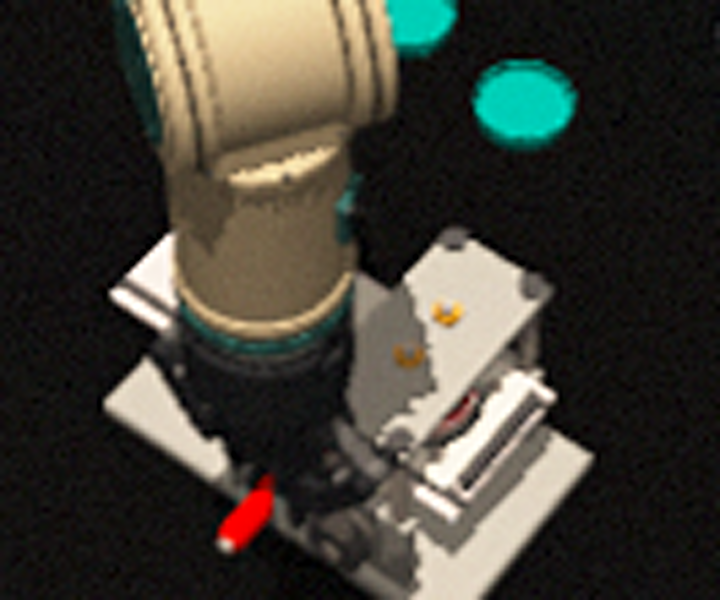

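The lever is upright with the handle still gripped at (245,515), and the table and dish are raised. The force of about 4 N matches the spring at upright, so I'm handing in.

```bash
python3 -c "
from cell import ctrl
print(ctrl.finish_job())"
```

```text
the job is handed in; nothing more can be done
None
```

I handed the job in at about 22 s: the red dish sits between the pegs, the shuttle is against its stop, and the arm is holding the lever upright by its red handle; no verdict came back, and pin contact was not measured directly.

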